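Find the food-guard post with play and draw it tight with its cam

ROBOT

A 6-joint arm with a two-finger parallel gripper is mounted at the origin on the work surface. World frame = base frame: x ahead of the robot, y to its left, z up, the work surface at z = 0. Lengths are in mm, angles in rad, forces in N, time in s.
With the tool pointing down it reaches from about 400 to 925 mm from the base axis. Payload 12.5 kg.
Tool frame: the origin (TCP) lies where the fingers leave the gripper's body, on its centre line; the fingertips stand 78 mm ahead of it and the grasp point (between the pads) lies 59 mm ahead of it (env.tip_extent is the distance from the TCP to the fingertips, in mm); z points along the fingers, y is the direction in which the jaws open and shut (so a half turn about z gives the same grasp; the last joint's range is limited). The gripper opens to 95 mm and grips with 3 to 60 N. Pads are 20 mm wide; open, the fingers measure 119 mm over their backs; the gripper's body (75 mm by 180 mm) begins 59 mm behind the grasp point.
Start: joints at [-1.294, 0.491, 1.559, -0, 1.092, -0.106], TCP at [233.471, -579.766, 292.261] pointing down, gripper open.
Joint ranges: [-3.1, 3.1], [-0.84, 2.19], [0.05, 2.79], [-1.13, 4.28], [0.06, 2.93], [-2.69, 2.69]. Speed limits (rad/s): [2.22, 2.22, 2.79, 3.14, 3.14, 3.14].

INTERFACE

Orientations are given as [roll, pitch, yaw] about the fixed x, y, z axes, in that order (R = Rz(yaw) Ry(pitch) Rx(roll)).
In Python, from cell import env gives the robot as it stands. The module is installed in compiled form; this text tells all that it offers.
- The arm moves only by the tool play_rows, never from a script. Its argument "targets" is a list of rows, each an object with "linear": the shift along the tool's x, y, z in mm, a list of three; "turn": the turn about the tool's z in rad. A call has 1 to 20 rows; each row is the pose to reach, as a shift and turn from the pose commanded when the call began, along the tool's axes at that moment; what a row does not reach only later rows make up. A row lasts 1/8 s, in which the tool goes at most 62.5 mm and 10.7 degrees, less where a joint would pass 70% of its speed; a pose out of reach is approached as far as the arm can. A call with a gripper value outside its range is refused whole. "hand" is the finger opening in mm, from 0 to 95.1, set as the call begins (left out, the last holds). The fingers move at their own pace and stop on an object; the grip force is fixed at half the most. Time passes only in rows, so rows that repeat a pose let the fingers close. It gives the time, the measured TCP pose, the force and the opening at its end, in the units of the state.
- env.state(): the state, without advancing time (a new reading comes with each control period).
- env.read_camera(name): name is "side" or "top" or "wrist"; returns (picture, depth): 400x640x3 uint8, red, green, blue; 400x640 float32, mm along the optical axis (not along the pixel's ray), 0 where there is no reading.
- env.camera_params(name): a dict with "fx", "fy", "cx", "cy" (pixels), "k1" (the pictures are not rectified: a ray, as slopes to the right and down, at radius r is drawn at 1 + k1 r^2 times it, then the intrinsics apply), "R" (3x3) and "t" (3): a world point X has camera coordinates R X + t. Camera axes: x right, y down, z forward; pixel columns grow to the right and rows downward; lengths in mm; the calibration is good to about 2 mm. A picture is of the moment at which its call begins: read the wrist's pose just before it. camera_params takes no time and is no camera call; for the wrist camera it gives the pose at the moment of the call.
- env.job_done(): hands the job in, once; it reports no verdict.
The state is a dict: "t": time; "joints": joint angles; "qvel": joint speeds; "tau": joint torques, N m; "eef_pos": TCP position; "tcp_rot": TCP orientation; "ft_force": force on the tool from outside, world axes, zero at the start; "moment": the same for the moment, N m; "opening": opening from 0.0 (shut) to 1.0 (fully open).
Only numpy, scipy, OpenCV 4.12 (cv2) and the standard library are available. Lean on these libraries where they do the work, as an engineer would, in place of code of your own. Each camera call takes 0.05 s, during which the arm holds its last target.

TASK

The food-guard panes go up next, and one of the three leaning posts on the counter rail has worked loose in its foot. Rock the posts side to side to feel which one has play, then draw that post tight by turning the red T-handle on its own foot clockwise until it is fully home; do not force the handles of the sound posts, which are home already. Leave the knife, honing steel, bowl and price stand where they are.

Things in the scene. Friction and masses are not known exactly. Their poses are not given: they have to be found in the camera images.
- rail: Fixed aluminium guard rail, 115 x 520 x 12 mm, with three grey clamp feet (62 mm wide) 180 mm apart along it, each with a post and, on the robot's side, a T-handle. Origin on the counter under the middle post's foot; x across the rail to the customers, away from the robot, y along the rail, z up. Its place and yaw vary.
- post_1_grip (a point): Point to hold the left (+y) post: on the axis of the round steel post (25 mm thick, 190 mm long, black cap), 30 mm below its top, about 225 mm above the counter. z runs up the post, which leans 20 degrees from vertical to the customers; y is side to side along the rail. The post pivots 160 mm down from here. Clear by 60 mm on both sides and above.
- post_2_grip (a point): Point to hold the middle post: on the axis of the round steel post (25 mm thick, 190 mm long, black cap), 30 mm below its top, about 225 mm above the counter. z runs up the post, which leans 20 degrees from vertical to the customers; y is side to side along the rail. The post pivots 160 mm down from here. Clear by 60 mm on both sides and above.
- post_3_grip (a point): Point to hold the right (-y) post: on the axis of the round steel post (25 mm thick, 190 mm long, black cap), 30 mm below its top, about 225 mm above the counter. z runs up the post, which leans 20 degrees from vertical to the customers; y is side to side along the rail. The post pivots 160 mm down from here. Clear by 60 mm on both sides and above.
- post_1 (a joint): Side-to-side lean of the left (+y) post, rad, positive when its top goes to the rail's -y; 0 at the start. The loose post (changes from run to run, not seen) moves with under 2 N at the grip point, rocks 0.075 rad (11 mm there) either way to a stop and stays where left. A sound post gives under 1 mm there. A hard pinch that cannot turn with the post adds 5 N or more.
- post_2 (a joint): Side-to-side lean of the middle post, rad, positive when its top goes to the rail's -y; 0 at the start. The loose post (changes from run to run, not seen) moves with under 2 N at the grip point, rocks 0.075 rad (11 mm there) either way to a stop and stays where left. A sound post gives under 1 mm there. A hard pinch that cannot turn with the post adds 5 N or more.
- post_3 (a joint): Side-to-side lean of the right (-y) post, rad, positive when its top goes to the rail's -y; 0 at the start. The loose post (changes from run to run, not seen) moves with under 2 N at the grip point, rocks 0.075 rad (11 mm there) either way to a stop and stays where left. A sound post gives under 1 mm there. A hard pinch that cannot turn with the post adds 5 N or more.
- handle_1_bar (a point): Centre of the left (+y) foot's red T-bar, 76 x 14 x 16 mm. z is its turning axis, pointing out: up and to the robot, 35 degrees from vertical; x runs along the bar, y across its 14 mm to grip. It stands on a 12 mm stem; the foot's boss (45 mm thick) begins 29 mm below the bar's centre. The bars' angles differ and say nothing of tightness.
- handle_2_bar (a point): Centre of the middle foot's red T-bar, 76 x 14 x 16 mm. z is its turning axis, pointing out: up and to the robot, 35 degrees from vertical; x runs along the bar, y across its 14 mm to grip. It stands on a 12 mm stem; the foot's boss (45 mm thick) begins 29 mm below the bar's centre. The bars' angles differ and say nothing of tightness.
- handle_3_bar (a point): Centre of the right (-y) foot's red T-bar, 76 x 14 x 16 mm. z is its turning axis, pointing out: up and to the robot, 35 degrees from vertical; x runs along the bar, y across its 14 mm to grip. It stands on a 12 mm stem; the foot's boss (45 mm thick) begins 29 mm below the bar's centre. The bars' angles differ and say nothing of tightness.
- handle_1 (a joint): Turn of the left (+y) T-handle, rad, 0 as found, growing clockwise seen from its outer end; none turns back past 0. The loose post's turns with 0.25 N m to a stop at 1.5 (home), stays, centres the post and ends its play. A sound one is home: it gives 0.03, then resists with 0.7 N m; under 0.2 it springs back, forced further it slips over for good and is spoilt.
- handle_2 (a joint): Turn of the middle T-handle, rad, 0 as found, growing clockwise seen from its outer end; none turns back past 0. The loose post's turns with 0.25 N m to a stop at 1.5 (home), stays, centres the post and ends its play. A sound one is home: it gives 0.03, then resists with 0.7 N m; under 0.2 it springs back, forced further it slips over for good and is spoilt.
- handle_3 (a joint): Turn of the right (-y) T-handle, rad, 0 as found, growing clockwise seen from its outer end; none turns back past 0. The loose post's turns with 0.25 N m to a stop at 1.5 (home), stays, centres the post and ends its play. A sound one is home: it gives 0.03, then resists with 0.7 N m; under 0.2 it springs back, forced further it slips over for good and is spoilt.
- knife: Filleting knife, about 300 mm long and 22 mm thick, wooden handle, lying flat on the white cutting board (18 mm thick) left of the rail; origin on the underside near where the handle meets the blade. Bystander.
- bowl: Steel bowl, 124 mm across and 50 mm high, on the counter beyond the rail, left; origin at the centre of its underside. Bystander.
- honing_steel: Honing steel, about 325 mm long, black grip 27 mm thick, lying on the counter to the right; origin on the counter near the guard between grip and rod. Bystander.
- price_stand: Blank price stand, 110 mm wide and 68 mm high, yellow foot and white card, on the counter beyond the rail; origin at the centre of its underside. Bystander.

How it is judged (in metres and radians):
On the way, in this order (a step that is already met when the one before it is completed fails the run):
1. the loose post is rocked to the side, at least 3 degrees out of the middle ((value of joint any of post_1, post_2, post_3 above 0.052 rad or value of joint any of post_1, post_2, post_3 below -0.052 rad)).
2. the loose post's handle is turned home (value of joint any of handle_1, handle_2, handle_3 above 1.38 rad), for 0.1 s.
At the end, for the whole second after the job is handed in: The loose post's T-handle is home (over 1.38 of its 1.5 rad), the other two handles are within 0.15 rad of where they were found, all posts stand sideways in the middle (within 0.015 rad) and at rest, and knife, honing steel, bowl and price stand are within 30 mm of their starts (((value of joint handle_1 above 1.38 rad and value of joint each of handle_2, handle_3 below 0.15 rad) or (value of joint handle_2 above 1.38 rad and value of joint each of handle_1, handle_3 below 0.15 rad) or (value of joint handle_3 above 1.38 rad and value of joint each of handle_1, handle_2 below 0.15 rad)) and value of joint post_1 between -0.015 and 0.015 rad and value of joint post_2 between -0.015 and 0.015 rad and value of joint post_3 between -0.015 and 0.015 rad and distance of each of knife, bowl, honing_steel, price_stand from where it was at the start of the episode below 0.03 m and velocity of joint post_1 between -0.05 and 0.05 rad/s and velocity of joint handle_1 between -0.05 and 0.05 rad/s and velocity of joint post_2 between -0.05 and 0.05 rad/s and velocity of joint handle_2 between -0.05 and 0.05 rad/s and velocity of joint post_3 between -0.05 and 0.05 rad/s and velocity of joint handle_3 between -0.05 and 0.05 rad/s); the robot touches nothing.
It fails at once if the knife is pushed more than 30 mm (distance of knife from where it was at the start of the episode above 0.03 m).
It fails at once if the bowl is pushed more than 30 mm (distance of bowl from where it was at the start of the episode above 0.03 m).
It fails at once if the honing steel is pushed more than 30 mm (distance of honing_steel from where it was at the start of the episode above 0.03 m).
It fails at once if the price stand is pushed more than 30 mm (distance of price_stand from where it was at the start of the episode above 0.03 m).
It also fails if it takes over 58 s, if anything falls off the work surface, if the arm or the gripper's body presses on something with over 40 N, if the wrist force passes 120 N, or if a joint passes its speed limit or range.

## Working session

There is one attempt and no reset: what is moved stays moved. The work goes in short steps, Python scripts to look and compute and a tool call to move; the robot and the scene stay as the last step left them, time stands still between calls to the robot, and variables do not carry over. Pictures are saved under pics/ and viewed, and the job is handed in when it is done.

Besides the shell and the picture viewer there is one more tool, called after "Call:" by a JSON object that holds its "api" and its "payload". play_rows: Moves the arm, as the interface text tells. Its arguments: {"type":"object","properties":{"targets":{"type":"array","items":{"type":"object","properties":{"linear":{"type":"array","items":{"type":"number"}},"turn":{"type":"number"}}}},"hand":{"type":"number"}},"required":["targets"]}

```bash
ls; mkdir -p pics
python3 - <<'E'
from cell import env
import cv2,numpy as np
s=env.state();print(s)
for n in("top","side","wrist"):
    p=env.camera_params(n);im,d=env.read_camera(n)
    np.savez(f"{n}0.npz",im=im,d=d,**{k:np.array(v) for k,v in p.items()})
    cv2.imwrite(f"pics/{n}0.png",im[:,:,::-1]);print(n,p)
E
```

```text
pics
{'t': 0.0, 'joints': array([-1.29361952e+00,  4.91531154e-01,  1.55946428e+00, -2.08708238e-05,
        1.09169050e+00, -1.05616688e-01]), 'qvel': array([-0.00114242,  0.00176456,  0.00061517,  0.00157084,  0.00019415,
        0.00040426]), 'tau': array([ 2.43007154e-03, -6.12643576e+01, -2.58174670e+01,  6.93218526e-02,
        4.83686663e-02, -6.41824590e-05]), 'eef_pos': array([ 233.40831896, -579.6023581 ,  291.67424229]), 'tcp_rot': array([-3.14050352e+00, -9.68464902e-05,  3.82803071e-01]), 'ft_force': array([-0.20378825, -0.88759284,  0.67487701]), 'moment': array([-0.01976225, -0.01332383, -0.01046732]), 'opening': 1.0026371478823375}
top {'fx': 399.9431291274922, 'fy': 399.9431291274922, 'cx': 318.12658456377926, 'cy': 197.18230987259423, 'k1': -0.06679505371600497, 'R': array([[ 9.89727333e-03, -9.99949295e-01,  1.85755047e-03],
       [-9.93475856e-01, -1.00442281e-02, -1.13599460e-01],
       [ 1.13612358e-01, -7.21106637e-04, -9.93524893e-01]]), 't': array([ -28.40763851,  603.77445945, 1457.64708516])}
side {'fx': 499.38700771866564, 'fy': 499.38700771866564, 'cx': 327.6721492556303, 'cy': 203.2897423949381, 'k1': -0.14256736382354235, 'R': array([[-0.99398767, -0.10836791, -0.01564949],
       [-0.05496893,  0.61750486, -0.78464397],
       [ 0.09469386, -0.7790662 , -0.61974908]]), 't': array([ 557.07082069,  154.76880268, 1532.98777162])}
wrist {'fx': 293.72650905916066, 'fy': 293.72650905916066, 'cx': 321.1169185431025, 'cy': 195.17501434111267, 'k1': -0.03493769319931393, 'R': array([[ 0.37332602, -0.92769941, -0.00121651],
       [-0.89712004, -0.36135352,  0.25416386],
       [-0.23622725, -0.09379463, -0.96716041]]), 't': array([-623.89794427,  -27.36021968,  390.52347479])}
```

View pics/top0.png

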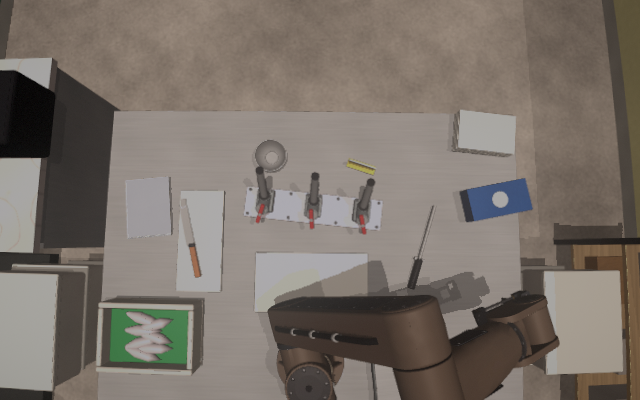

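View pics/side0.png

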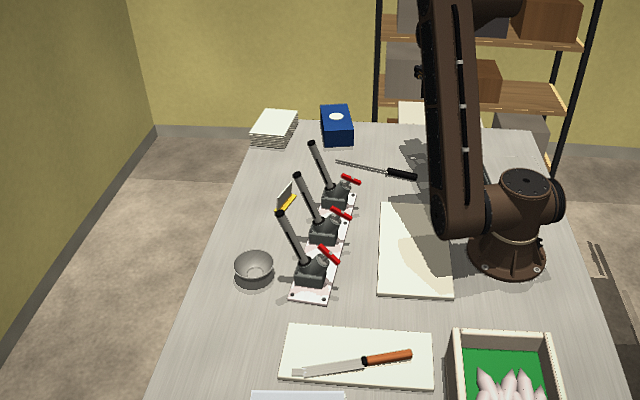

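View pics/wrist0.png

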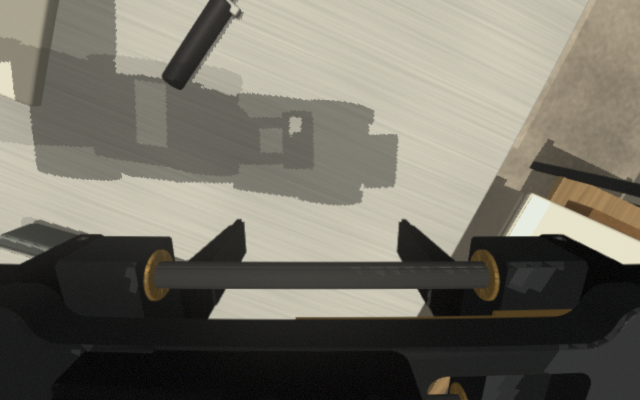

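```bash
cat > h.py <<'E'
import numpy as np,cv2
def load(f):
    z=np.load(f); return {k:z[k] for k in z}
def cloud(z):
    h,w=z['d'].shape; K=np.array([[z['fx'],0,z['cx']],[0,z['fy'],z['cy']],[0,0,1]])
    v,u=np.mgrid[:h,:w]
    q=np.stack([(u-z['cx'])/z['fx'],(v-z['cy'])/z['fy']],-1).reshape(-1,1,2)
    p=cv2.undistortPoints(np.ascontiguousarray(q,float),np.eye(3),np.array([float(z['k1']),0,0,0])).reshape(h,w,2)
    C=np.dstack([p*z['d'][...,None],z['d']])
    return (C-z['t'])@z['R']
def red(im):
    i=im.astype(int); return (i[...,0]>120)&(i[...,1]<70)&(i[...,2]<70)
E
python3 - <<'E'
from h import *
import cv2
for n in("top","side"):
    z=load(n+"0.npz");X=cloud(z);m=red(z['im'])&(z['d']>0)&(X[...,0]>350)
    k,l,st,c=cv2.connectedComponentsWithStats(m.astype(np.uint8))
    for i in range(1,k):
        if st[i,4]<10: continue
        P=X[l==i];mu=P.mean(0);U,S,V=np.linalg.svd(P-mu)
        a=(P-mu)@V[0]
        print(n,st[i,:5],mu.round(1),V[0].round(2),np.percentile(a,[2,98]).round(0))
    # dark caps: high points
    m=(X[...,2]>150)&(X[...,2]<300)&(X[...,0]>350)&(X[...,1]>-350)&(z['d']>0)
    k,l,st,c=cv2.connectedComponentsWithStats(m.astype(np.uint8))
    for i in range(1,k):
        if st[i,4]<20: continue
        P=X[l==i];mu=P.mean(0);U,S,V=np.linalg.svd(P-mu)
        print(n,'post',st[i,:5],mu.round(1),V[0].round(3),P[:,2].max().round(0))
z=load("top0.npz");cv2.imwrite("pics/topz.png",cv2.resize(z['im'][150:250,220:400,::-1],None,fx=4,fy=4,interpolation=2))
z=load("side0.npz");cv2.imwrite("pics/sidez.png",cv2.resize(z['im'][130:310,230:390,::-1],None,fx=3.3,fy=3.3,interpolation=2))
E
```

```text
top [259 204   5   9  27] [551.3 173.6 144.6] [-0.85  0.36 -0.38] [-12.  13.]
top [309 210   4   8  26] [535.5   2.3 146.4] [-0.88 -0.05 -0.47] [-13.  15.]
top [360 215   4   9  28] [ 517.2 -171.4  144.1] [-0.89 -0.18 -0.43] [-13.  16.]
top [256 217   4   5  12] [515.  188.5 119.9] [-0.72  0.38 -0.58] [-10.  10.]
top [310 222   3   6  16] [498.    1.4 121.3] [-0.77 -0.01 -0.64] [-11.  10.]
top [362 228   4   6  16] [ 479.9 -180.7  121.3] [-0.72 -0.26 -0.64] [-12.  11.]
top post [   0   76   55   82 2359] [829.4 960.  228.3] [-0.984  0.174 -0.042] 300.0
top post [256 167  11  23 178] [644.9 167.2 215.9] [-0.396  0.021 -0.918] 262.0
top post [311 173   9  23 166] [627.5 -10.4 217.2] [-0.401  0.031 -0.916] 263.0
top post [362 178  14  23 177] [ 610.5 -187.5  217.1] [-0.392  0.06  -0.918] 262.0
side [341 173  11   7  27] [ 516.2 -170.2  141.3] [-0.83 -0.23 -0.51] [-18.  19.]
side [354 179   7   5  18] [ 479.9 -179.5  117.7] [-0.77 -0.3  -0.57] [-15.  13.]
side [330 205  22  15  67] [520.5  -6.7 123.8] [-0.11  0.8   0.58] [-179.   27.]
side [318 243  22  21  92] [536.6 178.7 128.2] [-0.15  0.77  0.62] [-161.   13.]
side post [307 140  20  33 259] [ 613.3 -179.2  207.4] [-0.358  0.061 -0.932] 260.0
side post [292 171  23  36 307] [ 6.309e+02 -6.000e-01  2.086e+02] [-0.356  0.071 -0.932] 259.0
side post [274 209  26  38 369] [647.7 178.1 209. ] [-0.361  0.063 -0.93 ] 261.0
```

View pics/topz.png

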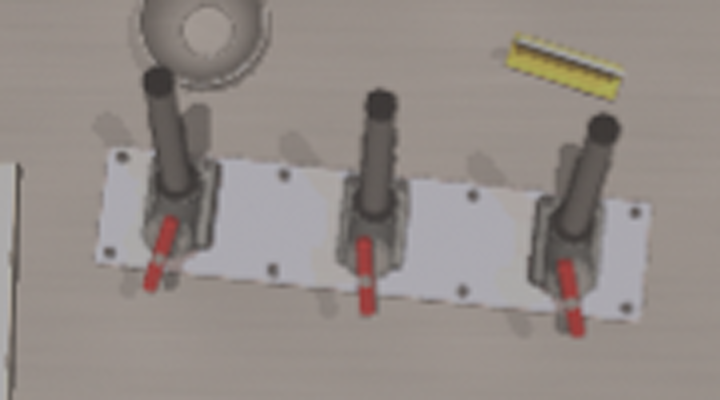

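View pics/sidez.png

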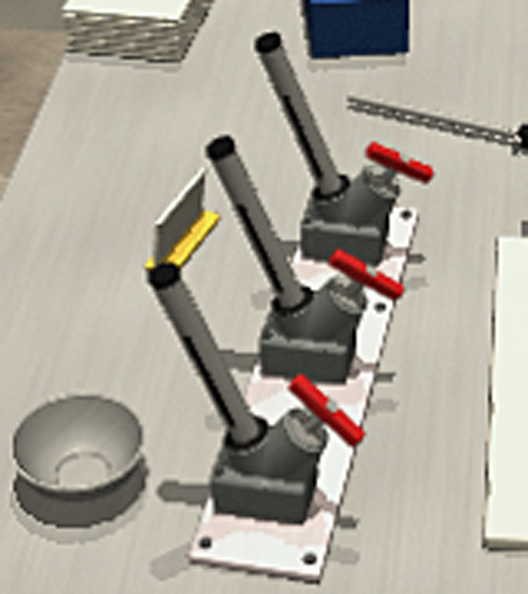

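```bash
cat > mv.py <<'E'
import sys,numpy as np
from scipy.spatial.transform import Rotation as Ro
from cell import env
# args: x y z yaw -> shift in tool frame
s=env.state();R=Ro.from_euler('xyz',s['tcp_rot']).as_matrix()
print('t',round(s['t'],2),s['eef_pos'].round(1),s['tcp_rot'].round(3),s['ft_force'].round(1),round(s['opening']*95.1,1))
a=np.array(list(map(float,sys.argv[1:])))
for w in a.reshape(-1,4):
    print((R.T@(w[:3]-s['eef_pos'])).round(1), 'turn',round(s['tcp_rot'][2]-w[3],3))
E
python3 mv.py 233.4 -579.7 400 -0.093 520 -184 420 -0.093
```

```text
t 0.15 [ 233.4 -579.6  291.8] [-3.141 -0.     0.383] [ 0.3 -0.8 -0.8] 94.9
[-1.000e-01 -1.000e-01 -1.082e+02] turn 0.476
[ 413.6 -260.1 -128. ] turn 0.476
```

Call:
{"api": "play_rows", "payload": {"targets": [{"linear": [0,0,-62],"turn": 0.16},{"linear": [0,0,-128],"turn": 0.32},{"linear": [60,-38,-128],"turn": 0.476},{"linear": [413,-260,-128],"turn": 0.476},{"linear": [413,-260,-128],"turn": 0.476},{"linear": [413,-260,-128],"turn": 0.476},{"linear": [413,-260,-128],"turn": 0.476},{"linear": [413,-260,-128],"turn": 0.476},{"linear": [413,-260,-128],"turn": 0.476},{"linear": [413,-260,-128],"turn": 0.476},{"linear": [413,-260,-128],"turn": 0.476},{"linear": [413,-260,-128],"turn": 0.476}], "hand": 50}}

```text
t: 1.65
eef_pos: [519.2, -184.5, 420.0]
tcp_rot: [3.141, 0.001, -0.093]
ft_force: [-0.5, -0.4, -0.1]
opening: 0.523
```

```bash
cat > shot.py <<'E'
import sys,numpy as np,cv2
from cell import env
n,tag=sys.argv[1:3]
p=env.camera_params(n);im,d=env.read_camera(n)
np.savez(f"{n}{tag}.npz",im=im,d=d,**{k:np.array(v) for k,v in p.items()})
cv2.imwrite(f"pics/{n}{tag}.png",im[:,:,::-1])
E
python3 shot.py wrist 1; python3 mv.py
```

```text
t 1.7 [ 519.  -185.   420.1] [ 3.141  0.    -0.094] [-0.5 -0.1 -0.1] 49.6
```

View pics/wrist1.png

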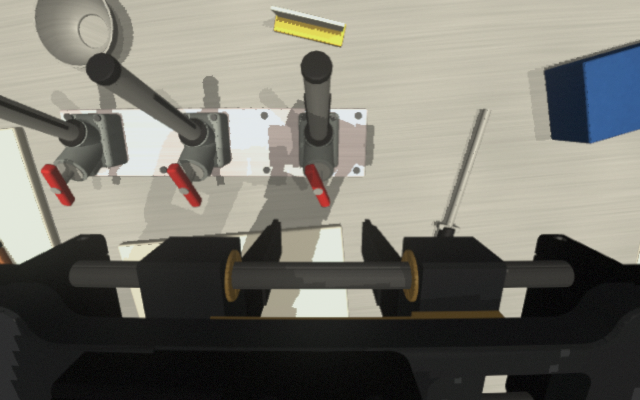

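```bash
cat > meas.py <<'E'
import sys
from h import *
z=load(sys.argv[1]);X=cloud(z);ys,yc=-0.093,0
Rz=np.array([[np.cos(ys),-np.sin(ys),0],[np.sin(ys),np.cos(ys),0],[0,0,1]])
m=red(z['im'])&(z['d']>0)&(X[...,0]>400)&(X[...,2]>80)&(X[...,2]<170)
m=cv2.morphologyEx(m.astype(np.uint8),cv2.MORPH_CLOSE,np.ones((7,7)))
k,l,st,c=cv2.connectedComponentsWithStats(m)
n=Rz@np.array([-.574,0,.819]);u=Rz@np.array([-.819,0,-.574]);v=Rz@np.array([0,1,0])
for i in range(1,k):
    if st[i,4]<60: continue
    M=(l==i)&red(z['im'])&(z['d']>0)
    P=X[M]; h=P@n; P=P[h>np.percentile(h,90)-6]   # top face
    q=np.stack([P@u,P@v],-1).astype(np.float32)
    (cx,cy),(a,b),ang=cv2.minAreaRect(q); 
    mu=q.mean(0);U,S,V=np.linalg.svd(q-mu);d=V[0]*np.sign(V[0][0])
    e=(q-mu)@d;mid=mu+d*(e.max()+e.min())/2
    C=mid[0]*u+mid[1]*v+(np.median(P@n)-8)*n
    print('bar',len(P),'centre',C.round(1),'theta',np.arctan2(d[1],d[0]).round(3),'size',round(a),round(b))
m=(X[...,2]>190)&(X[...,2]<275)&(X[...,0]>560)&(X[...,0]<760)&(X[...,1]>-350)&(X[...,1]<260)&(z['d']>0)
k,l,st,c=cv2.connectedComponentsWithStats(m.astype(np.uint8))
for i in range(1,k):
    if st[i,4]<40: continue
    P=X[(l==i)];S=P[(abs(P[:,2]-225)<6)];T=P[P[:,2]>P[:,2].max()-9]
    print('post',len(P),'at225',S.mean(0).round(1),S.min(0).round(1),S.max(0).round(1),'cap',T.mean(0).round(1))
E
python3 meas.py wrist1.npz; echo; python3 meas.py top0.npz; echo;python3 meas.py side0.npz
```

```text
bar 245 centre [539.3 177.8 126.9] theta 0.229 size 72 11
bar 281 centre [ 5.219e+02 -5.000e-01  1.271e+02] theta -0.134 size 12 73
bar 219 centre [ 504.4 -178.9  127.1] theta -0.272 size 12 71
post 1580 at225 [ 612.5 -188.6  225. ] [ 608.  -201.   219.2] [ 621.7 -177.1  231. ] cap [ 631.6 -189.9  256.2]
post 2118 at225 [634.  -17.1 225.2] [625.2 -23.1 219.1] [6.52e+02 2.00e-01 2.31e+02] cap [648.6 -12.6 256.2]

post 126 at225 [645.5 165.1 225. ] [640.9 155.8 220.6] [653.6 175.4 229.6] cap [662.4 166.8 256.7]
post 121 at225 [626.9 -11.6 224.6] [622.6 -21.4 220.1] [631.8  -1.7 230.2] cap [644.1 -10.9 257.5]
post 129 at225 [ 611.5 -187.1  224.8] [ 604.8 -200.6  219.2] [ 624.1 -178.3  230.8] cap [ 627.9 -190.9  256.8]

bar 56 centre [521.    4.4 124.4] theta -0.12 size 15 74
bar 86 centre [539.4 183.3 124.8] theta 0.263 size 73 17
post 172 at225 [ 620.3 -179.7  224.7] [ 606.7 -186.7  219.2] [ 634.2 -172.1  230.2] cap [ 631.1 -184.1  255.2]
post 207 at225 [ 6.368e+02 -6.000e-01  2.249e+02] [627.2 -12.5 219.6] [649.9   6.3 230.7] cap [647.4  -6.6 254.6]
post 248 at225 [652.5 177.8 224.8] [641.1 168.5 219. ] [669.5 184.3 230.9] cap [664.4 172.4 255.5]
```

```bash
python3 mv.py 621 -189 420 -.096 621 -189 284 -.096
```

```text
t 1.7 [ 519.  -185.   420.1] [ 3.141  0.    -0.094] [-0.5 -0.1 -0.1] 49.6
[ 1.019e+02 -5.500e+00  1.000e-01] turn 0.002
[101.9  -5.6 136.1] turn 0.002
```

Call:
{"api": "play_rows", "payload": {"targets": [{"linear": [51,-3,0],"turn": 0},{"linear": [102,-5.5,0],"turn": 0},{"linear": [102,-5.5,0],"turn": 0},{"linear": [102,-5.5,45],"turn": 0},{"linear": [102,-5.5,90],"turn": 0},{"linear": [102,-5.5,136],"turn": 0},{"linear": [102,-5.5,136],"turn": 0},{"linear": [102,-5.5,136],"turn": 0}], "hand": 50}}

```text
t: 2.7
eef_pos: [621.5, -189.2, 286.4]
tcp_rot: [3.141, -0.002, -0.094]
ft_force: [1.2, 0.4, 1.1]
opening: 0.527
```

Call:
{"api": "play_rows", "payload": {"targets": [{"linear": [0,4,0],"turn": 0},{"linear": [0,8,0],"turn": 0},{"linear": [0,11,0],"turn": 0},{"linear": [0,13,0],"turn": 0},{"linear": [0,13,0],"turn": 0}]}}

```text
t: 3.32
eef_pos: [620.3, -201.4, 284.2]
tcp_rot: [3.142, 0.0, -0.093]
ft_force: [0.0, 0.5, -0.1]
opening: 0.524
```

```bash
python3 shot.py wrist 2; python3 mv.py; python3 meas.py wrist2.npz|grep post
```

```text
t 3.38 [ 620.3 -201.3  284.2] [ 3.142  0.    -0.093] [-0.3  0.2 -1. ] 50.4
post 2440 at225 [ 634.7 -174.2  225.1] [ 627.2 -199.7  219. ] [ 636.  -168.8  230.9] cap [ 636.6 -188.3  255. ]
post 1002 at225 [ 625.4 -227.9  225. ] [ 609.4 -233.7  219. ] [ 630.5 -224.7  230.8] cap [ 630.  -231.3  257. ]
post 1986 at225 [639.5 -20.1 224.7] [625.7 -23.7 219. ] [651.5 -11.6 230.9] cap [639.5 -20.7 228.4]meas.py:24: RuntimeWarning: Mean of empty slice.
  print('post',len(P),'at225',S.mean(0).round(1),S.min(0).round(1),S.max(0).round(1),'cap',T.mean(0).round(1))
  ret = um.true_divide(
Traceback (most recent call last):
  File "meas.py", line 24, in <module>
    print('post',len(P),'at225',S.mean(0).round(1),S.min(0).round(1),S.max(0).round(1),'cap',T.mean(0).round(1))
                                                   ~~~~~^^^
ValueError: zero-size array to reduction operation minimum which has no identity
```

View pics/wrist2.png

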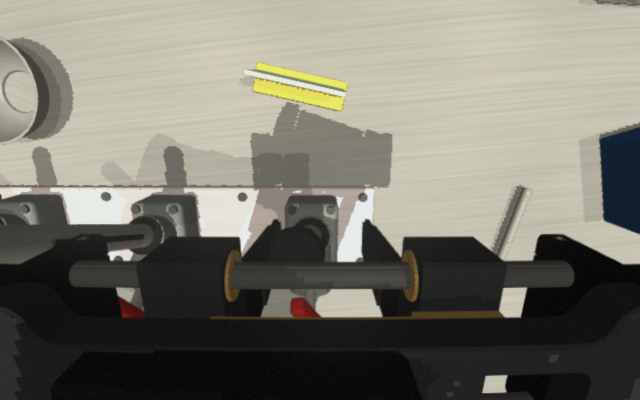

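Call:
{"api": "play_rows", "payload": {"targets": [{"linear": [0,1.5,0],"turn": 0},{"linear": [0,3,0],"turn": 0},{"linear": [0,3,0],"turn": 0}]}}

```text
t: 3.75
eef_pos: [620.1, -203.4, 284.2]
tcp_rot: [-3.14, 0.0, -0.093]
ft_force: [1.6, 5.7, 0.9]
opening: 0.526
```

```bash
python3 mv.py
```

```text
t 3.75 [ 620.1 -203.4  284.2] [-3.14   0.    -0.093] [1.6 5.7 0.9] 50.0
```

Call:
{"api": "play_rows", "payload": {"targets": [{"linear": [0,1.5,0],"turn": 0},{"linear": [0,1.5,0],"turn": 0}]}}

```text
t: 4.0
eef_pos: [620.1, -204.1, 284.2]
tcp_rot: [-3.138, 0.0, -0.093]
ft_force: [1.3, 11.1, 1.8]
opening: 0.526
```

Post 3 resists (11 N for ~1 mm): sound. On to post 2.

```bash
python3 mv.py 621 -189 284 -.096 621 -189 370 -.096 638 -11 370 -.096 638 -11 284 -.096
```

```text
t 4.0 [ 620.1 -204.1  284.2] [-3.138  0.    -0.093] [ 1.3 11.1  1.8] 50.0
[ -0.5 -15.1   0.3] turn 0.003
[ -0.5 -15.3 -85.7] turn 0.003
[-1.000e-01 -1.941e+02 -8.520e+01] turn 0.003
[-1.000e-01 -1.939e+02  8.000e-01] turn 0.003
```

Call:
{"api": "play_rows", "payload": {"targets": [{"linear": [0,-16,0],"turn": 0},{"linear": [0,-16,0],"turn": 0},{"linear": [0,-16,-45],"turn": 0},{"linear": [0,-16,-86],"turn": 0},{"linear": [0,-16,-86],"turn": 0},{"linear": [0,-70,-86],"turn": 0},{"linear": [0,-130,-86],"turn": 0},{"linear": [0,-190,-86],"turn": 0},{"linear": [0,-195.5,-86],"turn": 0},{"linear": [0,-195.5,-86],"turn": 0},{"linear": [0,-195.5,-43],"turn": 0},{"linear": [0,-195.5,0],"turn": 0},{"linear": [0,-195.5,0],"turn": 0},{"linear": [0,-195.5,0],"turn": 0}]}}

```text
t: 5.75
eef_pos: [638.7, -12.2, 285.7]
tcp_rot: [3.141, -0.002, -0.094]
ft_force: [0.1, -0.6, 0.5]
opening: 0.522
```

Call:
{"api": "play_rows", "payload": {"targets": [{"linear": [0,4,0],"turn": 0},{"linear": [0,8,0],"turn": 0},{"linear": [0,11,0],"turn": 0},{"linear": [0,13,0],"turn": 0},{"linear": [0,14.5,0],"turn": 0},{"linear": [0,16,0],"turn": 0},{"linear": [0,16,0],"turn": 0}]}}

```text
t: 6.62
eef_pos: [636.6, -27.1, 284.2]
tcp_rot: [3.141, 0.0, -0.093]
ft_force: [0.7, 0.6, 0.6]
opening: 0.523
```

Call:
{"api": "play_rows", "payload": {"targets": [{"linear": [0,1.5,0],"turn": 0},{"linear": [0,3,0],"turn": 0},{"linear": [0,3,0],"turn": 0}]}}

```text
t: 7.0
eef_pos: [636.3, -30.2, 284.2]
tcp_rot: [3.141, 0.0, -0.093]
ft_force: [0.4, 0.4, 0.6]
opening: 0.529
```

```bash
python3 shot.py wrist 3;python3 shot.py side 3; python3 mv.py
```

```text
t 7.1 [636.3 -30.1 284.2] [ 3.141  0.    -0.093] [ 0.1 -0.1 -0.4] 49.9
```

View pics/wrist3.png

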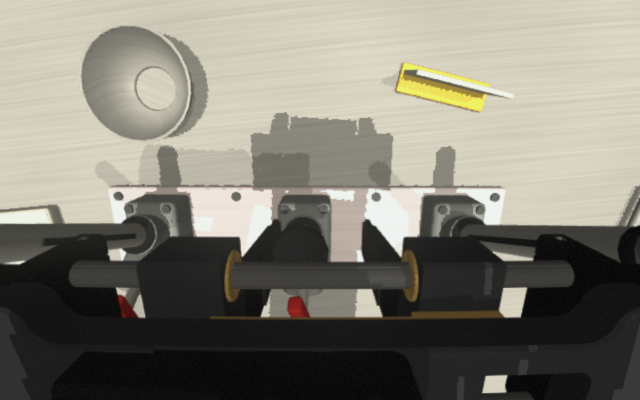

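Post 2 gives way with almost no force; push on toward its stop.

Call:
{"api": "play_rows", "payload": {"targets": [{"linear": [0,1.5,0],"turn": 0},{"linear": [0,3,0],"turn": 0},{"linear": [0,3.5,0],"turn": 0},{"linear": [0,3.5,0],"turn": 0}]}}

```text
t: 7.6
eef_pos: [636.0, -33.3, 284.2]
tcp_rot: [-3.141, -0.0, -0.093]
ft_force: [-0.2, 3.7, 1.1]
opening: 0.525
```

Call:
{"api": "play_rows", "payload": {"targets": [{"linear": [0,1,0],"turn": 0},{"linear": [0,1.5,0],"turn": 0},{"linear": [0,1.5,0],"turn": 0}]}}

```text
t: 7.98
eef_pos: [635.9, -33.8, 284.2]
tcp_rot: [-3.139, -0.0, -0.093]
ft_force: [1.7, 10.4, 0.2]
opening: 0.528
```

```bash
python3 shot.py side 4; python3 mv.py; python3 meas.py side0.npz; python3 meas.py side4.npz
python3 -c "
import cv2,numpy as np
a,b=[cv2.resize(cv2.imread(f'pics/side{i}.png')[130:290,260:370],None,fx=3.5,fy=3.5) for i in (0,4)]
cv2.imwrite('pics/cmp4.png',np.hstack([a,b]))"
```

```text
t 8.03 [635.9 -33.8 284.2] [-3.139 -0.    -0.093] [ 0.8 10.6  0.4] 50.2
bar 56 centre [521.    4.4 124.4] theta -0.12 size 15 74
bar 86 centre [539.4 183.3 124.8] theta 0.263 size 73 17
post 172 at225 [ 620.3 -179.7  224.7] [ 606.7 -186.7  219.2] [ 634.2 -172.1  230.2] cap [ 631.1 -184.1  255.2]
post 207 at225 [ 6.368e+02 -6.000e-01  2.249e+02] [627.2 -12.5 219.6] [649.9   6.3 230.7] cap [647.4  -6.6 254.6]
post 248 at225 [652.5 177.8 224.8] [641.1 168.5 219. ] [669.5 184.3 230.9] cap [664.4 172.4 255.5]
bar 93 centre [539.1 184.3 124.8] theta 0.266 size 72 18
post 58 at225 [ 610.7 -184.   224.5] [ 608.9 -189.8  219.9] [ 612.  -178.3  229. ] cap [ 611.1 -182.8  225.6]
post 147 at225 [636.9  -2.8 224.4] [624.4 -18.5 219.6] [649.8   4.3 230.8] cap [637.6   3.  245.2]
post 250 at225 [652.4 178.6 225.4] [641.1 169.4 219.3] [667.1 184.7 230.9] cap [664.7 172.2 255.5]
```

View pics/cmp4.png

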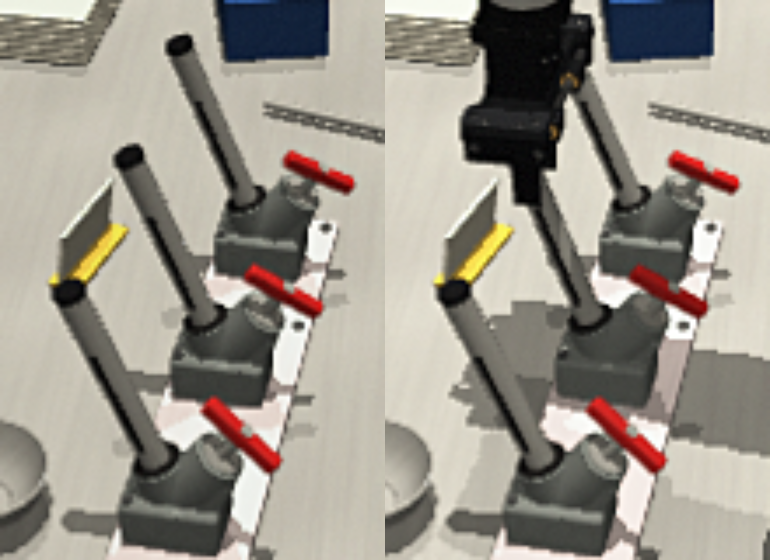

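Call:
{"api": "play_rows", "payload": {"targets": [{"linear": [0,-12,0],"turn": 0},{"linear": [0,-12,0],"turn": 0},{"linear": [0,-12,-45],"turn": 0},{"linear": [0,-12,-90],"turn": 0},{"linear": [-40,-12,-116],"turn": 0},{"linear": [-100,-12,-116],"turn": 0},{"linear": [-117,-12,-116],"turn": 0},{"linear": [-117,-12,-116],"turn": 0},{"linear": [-117,-12,-116],"turn": 0}], "hand": 0}}

```text
t: 9.15
eef_pos: [521.3, -12.5, 400.2]
tcp_rot: [3.141, -0.0, -0.093]
ft_force: [-0.3, -0.3, -1.1]
opening: 0.006
```

```bash
python3 mv.py; python3 shot.py wrist 5; python3 shot.py side 5;python3 shot.py top 5; for i in wrist5 side0 side5 top0 top5; do echo $i; python3 meas.py $i.npz; done
```

```text
t 9.15 [521.3 -12.5 400.2] [ 3.141 -0.    -0.093] [-0.3 -0.3 -1.1] 0.6
wrist5
bar 277 centre [539.8 179.  127.6] theta 0.248 size 71 11
bar 296 centre [ 505.3 -175.4  127.3] theta -0.282 size 12 71
bar 108 centre [502.    0.6 113.5] theta -0.072 size 24 13
post 2028 at225 [629.3 -18.5 225.1] [624.1 -32.  219.1] [641.3  -8.1 231. ] cap [647.  -23.2 255.9]
post 2743 at225 [650.9 162.1 225.1] [642.1 156.3 219. ] [668.2 179.2 231. ] cap [665.5 166.4 256.3]
post 2583 at225 [ 617.1 -180.8  224.9] [ 607.6 -196.4  219. ] [ 633.3 -175.9  230.9] cap [ 631.3 -187.6  256.1]
side0
bar 56 centre [521.    4.4 124.4] theta -0.12 size 15 74
bar 86 centre [539.4 183.3 124.8] theta 0.263 size 73 17
post 172 at225 [ 620.3 -179.7  224.7] [ 606.7 -186.7  219.2] [ 634.2 -172.1  230.2] cap [ 631.1 -184.1  255.2]
post 207 at225 [ 6.368e+02 -6.000e-01  2.249e+02] [627.2 -12.5 219.6] [649.9   6.3 230.7] cap [647.4  -6.6 254.6]
post 248 at225 [652.5 177.8 224.8] [641.1 168.5 219. ] [669.5 184.3 230.9] cap [664.4 172.4 255.5]
side5
bar 83 centre [538.8 183.8 124.9] theta 0.239 size 72 16
post 171 at225 [ 619.3 -
[... 212 characters left out ...]
5 225. ] [643.3 168.8 219. ] [666.7 185.3 230.2] cap [665.1 173.  255.3]
top0
post 126 at225 [645.5 165.1 225. ] [640.9 155.8 220.6] [653.6 175.4 229.6] cap [662.4 166.8 256.7]
post 121 at225 [626.9 -11.6 224.6] [622.6 -21.4 220.1] [631.8  -1.7 230.2] cap [644.1 -10.9 257.5]
post 129 at225 [ 611.5 -187.1  224.8] [ 604.8 -200.6  219.2] [ 624.1 -178.3  230.8] cap [ 627.9 -190.9  256.8]
top5
post 128 at225 [645.1 169.2 225.3] [640.9 158.9 220.2] [649.5 179.2 230.7] cap [663.9 166.5 256.1]
post 114 at225 [626.7 -20.5 224.4] [619.6 -31.2 219.5] [634.4 -11.5 230.8] cap [643.8 -23.9 256.1]
post 125 at225 [ 610.6 -188.7  224.7] [ 604.9 -200.5  219.7] [ 620.8 -178.4  229.7] cap [ 628.9 -190.9  256.4]
```

View pics/wrist5.png

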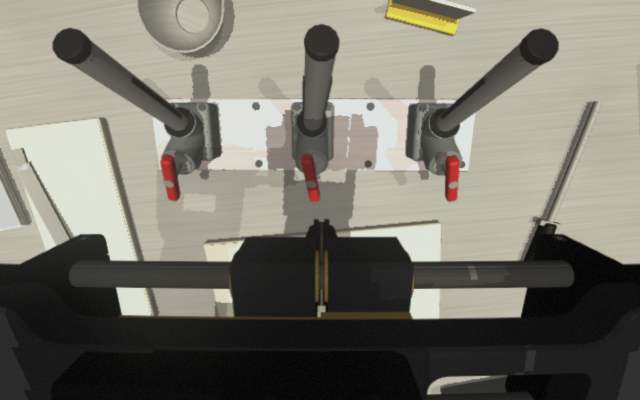

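```bash
cat > path.py <<'E'
import numpy as np
from scipy.spatial.transform import Rotation as Ro
from cell import env
s=env.state();R=Ro.from_euler('xyz',s['tcp_rot']).as_matrix()
c=np.array([522,1.5,127.]);Y=-.096;Rz=Ro.from_euler('z',Y).as_matrix()
def pt(th,lead=0,r=26,hx=10,hy=10):
    C,S=np.cos(th),np.sin(th)
    u=np.array([-.819,0,-.574]);v=np.array([0,1,0]);bar=r*(C*u+S*v)
    t=np.array([.819*S,C,0]);t/=np.linalg.norm(t)
    off=7+3.3*max(S,0)+hx*abs(t[0])+hy*abs(t[1])
    p=bar-t*(off-lead); p[2]=bar[2]-15+78
    return c+Rz@p
def show(lbl,w): print(lbl,w.round(1),(R.T@(w-s['eef_pos'])).round(1))
print(s['eef_pos'].round(1),s['ft_force'].round(1))
a=pt(-.12,-13); b=a.copy();b[2]=300; show('above',b);show('app',a)
for th in np.arange(-.12,1.45,.15): show(round(th,2),pt(th,2))
show('end',pt(1.42,4))
E
python3 path.py
```

```text
[521.3 -12.3 399.7] [ 0.2 -0.3 -0.5]
above [500.7 -30.5 300. ] [-18.7  20.   99.7]
app [500.7 -30.5 175.2] [-18.6  20.  224.6]
-0.12 [500.7 -15.5 175.2] [-20.    5.  224.6]
0.03 [499.  -10.9 175.1] [-22.1   0.6 224.7]
0.18 [497.5  -8.3 175.3] [-23.9  -1.8 224.4]
0.33 [496.1  -5.3 175.9] [-25.6  -4.7 223.9]
0.48 [494.9  -2.  176.8] [-27.   -7.9 223. ]
0.63 [494.1   1.8 177.9] [-28.2 -11.5 221.8]
0.78 [493.7   5.9 179.4] [-29.  -15.6 220.4]
0.93 [493.9  10.4 181.1] [-29.2 -20.2 218.7]
1.08 [494.9  15.2 183. ] [-28.6 -25.  216.8]
1.23 [497.  20. 185.] [-27.  -30.  214.7]
1.38 [500.3  24.6 187.2] [-24.1 -34.8 212.6]
end [503.4  25.8 187.8] [-21.2 -36.4 212. ]
```

Call:
{"api": "play_rows", "payload": {"targets": [{"linear": [-19,22,50],"turn": 0},{"linear": [-19,22,100],"turn": 0},{"linear": [-19,22,150],"turn": 0},{"linear": [-19,22,190],"turn": 0},{"linear": [-19,22,224.5],"turn": 0},{"linear": [-19,22,224.5],"turn": 0},{"linear": [-19,22,224.5],"turn": 0}], "hand": 0}}

```text
t: 10.18
eef_pos: [500.2, -32.4, 176.5]
tcp_rot: [3.141, -0.001, -0.093]
ft_force: [-0.1, 0.4, 0.5]
opening: 0.001
```

```bash
python3 path.py; python3 shot.py wrist 6; python3 shot.py side 6; python3 -c "
import cv2,numpy as np
a=cv2.resize(cv2.imread('pics/side6.png')[130:290,260:420],None,fx=3.5,fy=3.5)
cv2.imwrite('pics/s6z.png',a)"
```

```text
[500.2 -32.4 176.5] [-0.1  0.4  0.5]
above [500.7 -30.5 300. ] [   0.5   -1.9 -123.5]
app [500.7 -30.5 175.2] [ 0.4 -2.   1.4]
-0.12 [500.7 -15.5 175.2] [ -1.1 -16.9   1.3]
0.03 [499.  -10.9 175.1] [ -3.2 -21.3   1.4]
0.18 [497.5  -8.3 175.3] [ -4.9 -23.8   1.2]
0.33 [496.1  -5.3 175.9] [ -6.6 -26.6   0.6]
0.48 [494.9  -2.  176.8] [ -8.1 -29.8  -0.2]
0.63 [494.1   1.8 177.9] [ -9.3 -33.5  -1.4]
0.78 [493.7   5.9 179.4] [-10.  -37.6  -2.9]
0.93 [493.9  10.4 181.1] [-10.3 -42.1  -4.6]
1.08 [494.9  15.2 183. ] [ -9.7 -46.9  -6.4]
1.23 [497.  20. 185.] [ -8.  -51.9  -8.5]
1.38 [500.3  24.6 187.2] [ -5.1 -56.8 -10.6]
end [503.4  25.8 187.8] [ -2.2 -58.3 -11.2]
```

View pics/s6z.png

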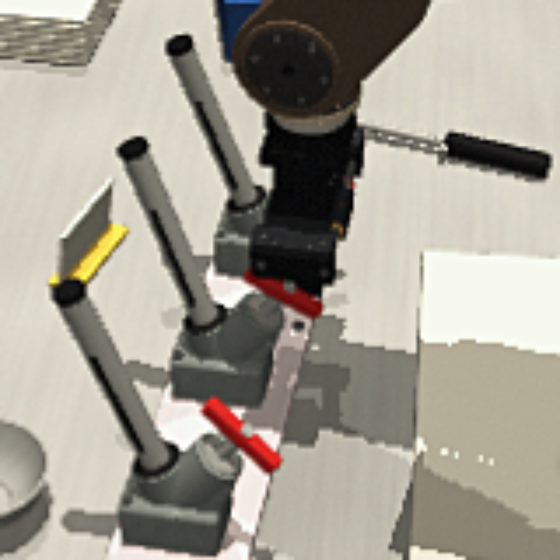

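View pics/wrist6.png

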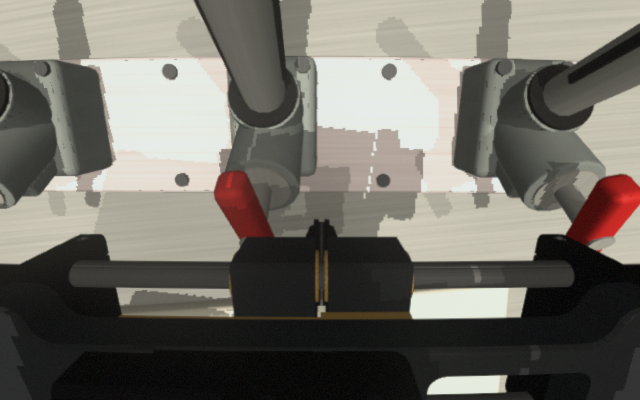

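Call:
{"api": "play_rows", "payload": {"targets": [{"linear": [0,-8,1],"turn": 0},{"linear": [-1,-13,1],"turn": 0},{"linear": [-1,-17,1],"turn": 0},{"linear": [-3,-21,1],"turn": 0},{"linear": [-5,-24,1],"turn": 0},{"linear": [-5,-24,1],"turn": 0}]}}

```text
t: 11.02
eef_pos: [497.4, -10.4, 174.4]
tcp_rot: [3.138, -0.001, -0.093]
ft_force: [1.7, -29.4, -9.9]
opening: 0.007
```

```bash
python3 shot.py wrist 7; python3 shot.py side 7; python3 -c "
import cv2,numpy as np
a=cv2.resize(cv2.imread('pics/side7.png')[130:290,260:420],None,fx=2.4,fy=2.4)
b=cv2.imread('pics/wrist7.png')[50:,100:500];a=cv2.resize(a,(350,350))
cv2.imwrite('pics/s7z.png',np.hstack([a,b]))"; python3 path.py
```

```text
[497.4 -10.4 174.4] [  2.1 -29.7 -10.3]
above [500.7 -30.5 300. ] [   5.4   20.1 -125.5]
app [500.7 -30.5 175.2] [ 5.2 19.7 -0.7]
-0.12 [500.7 -15.5 175.2] [ 3.8  4.8 -0.8]
0.03 [499.  -10.9 175.1] [ 1.7  0.4 -0.7]
0.18 [497.5  -8.3 175.3] [-0.1 -2.1 -0.9]
0.33 [496.1  -5.3 175.9] [-1.7 -4.9 -1.5]
0.48 [494.9  -2.  176.8] [-3.2 -8.1 -2.4]
0.63 [494.1   1.8 177.9] [ -4.4 -11.8  -3.6]
0.78 [493.7   5.9 179.4] [ -5.2 -15.9  -5.1]
0.93 [493.9  10.4 181.1] [ -5.4 -20.4  -6.8]
1.08 [494.9  15.2 183. ] [ -4.8 -25.2  -8.7]
1.23 [497.  20. 185.] [ -3.2 -30.2 -10.7]
1.38 [500.3  24.6 187.2] [ -0.3 -35.  -12.9]
end [503.4  25.8 187.8] [  2.7 -36.6 -13.5]
```

View pics/s7z.png

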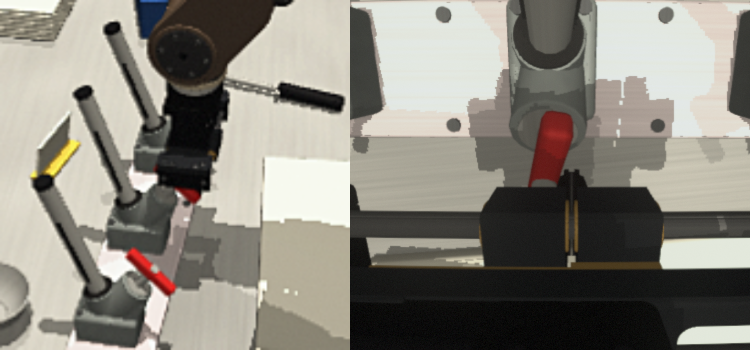

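```bash
cat > bar.py <<'E'
import sys
from h import *
from scipy.spatial.transform import Rotation as Ro
Rz=Ro.from_euler('z',-.096).as_matrix();u=Rz@[-.819,0,-.574];v=Rz@[0,1.,0];n=Rz@[-.574,0,.819];c=np.array([522,1.5,127.])
for f in sys.argv[1:]:
    z=load(f+'.npz');X=cloud(z);i=z['im'].astype(int)
    m=(i[...,0]>60)&(i[...,1]<.45*i[...,0])&(i[...,2]<.45*i[...,0])&(z['d']>0)&(np.linalg.norm(X-c,axis=-1)<48)
    P=X[m]-c;h=P@n;P=P[abs(h-8)<4]
    if len(P)<15: print(f,'few',m.sum(),len(P));continue
    q=np.stack([P@u,P@v],-1)
    # per-u-bin mid line fit through median
    w=q-q.mean(0);V=np.linalg.svd(w)[2][0];V=V*np.sign(V[0])
    print(f,len(P),'theta',np.arctan2(V[1],V[0]).round(3),'umin/max',q[:,0].min().round(),q[:,0].max().round(),'line offset',(q.mean(0)@[-V[1],V[0]]).round(1))
E
python3 bar.py wrist1 wrist5 wrist6 wrist7 top0 top5 side0 side6 side7
```

```text
wrist1 321 theta -0.134 umin/max -36.0 36.0 line offset -2.5
wrist5 330 theta -0.122 umin/max -36.0 36.0 line offset -0.5
wrist6 1542 theta -0.183 umin/max -36.0 2.0 line offset -2.9
wrist7 1599 theta 0.262 umin/max -36.0 9.0 line offset 1.5
top0 29 theta -0.116 umin/max -35.0 33.0 line offset 0.3
top5 few 10 10
side0 65 theta -0.138 umin/max -34.0 38.0 line offset 4.2
side6 46 theta -0.162 umin/max -33.0 37.0 line offset 5.7
side7 15 theta 0.045 umin/max 18.0 37.0 line offset 8.4
```

Run:
```python
from cell import env
s=env.state();print(s['ft_force'],s['moment'],s['tau'],s['eef_pos'],s['tcp_rot'])
```

```text
[  2.14353166 -29.65277766 -10.31943055] [-4.69964658 -0.14471609 -0.31703805] [ 14.94098067 -55.82072854 -15.3981936    4.12373677   1.25018902
  -0.33121532] [497.38484987 -10.40305248 174.38202142] [ 3.13806380e+00 -1.26099081e-03 -9.30875787e-02]
```

View pics/wrist7.png

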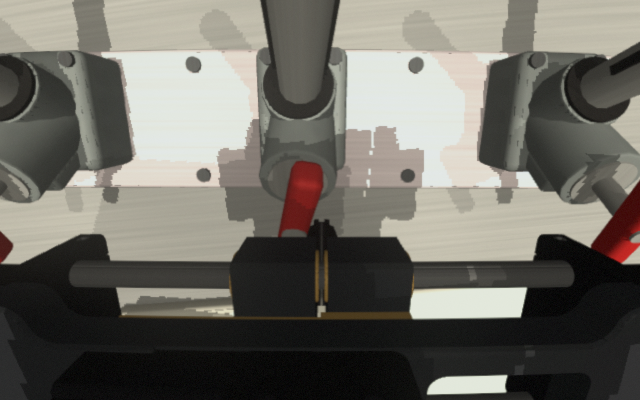

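Call:
{"api": "play_rows", "payload": {"targets": [{"linear": [0,10,-1],"turn": 0},{"linear": [-8,10,-1],"turn": 0},{"linear": [-8,10,-1],"turn": 0},{"linear": [-8,10,-1],"turn": 0}]}}

```text
t: 11.62
eef_pos: [487.9, -16.8, 175.9]
tcp_rot: [3.142, -0.0, -0.093]
ft_force: [1.5, -0.1, -0.3]
opening: 0.005
```

```bash
python3 shot.py wrist 8; python3 shot.py side 8;python3 bar.py wrist8 side8; python3 path.py|head -1;python3 -c "
import cv2,numpy as np
a=cv2.resize(cv2.imread('pics/side8.png')[190:270,290:390],None,fx=4,fy=4)
b=cv2.imread('pics/wrist8.png')[80:,100:500]
cv2.imwrite('pics/s8z.png',np.hstack([a,b]))"
```

```text
wrist8 1964 theta 0.23 umin/max -36.0 22.0 line offset 0.3
side8 37 theta 0.208 umin/max -35.0 36.0 line offset 3.6
[488.  -16.9 175.8] [ 0.1  0.1 -0.6]
```

View pics/s8z.png

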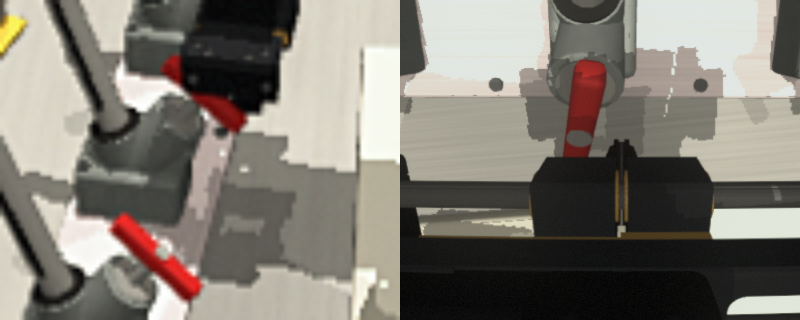

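```bash
cat > p2.py <<'E'
import numpy as np,sys
from scipy.spatial.transform import Rotation as Ro
from cell import env
s=env.state();R=Ro.from_euler('xyz',s['tcp_rot']).as_matrix()
c=np.array([522,1.5,127.]);Rz=Ro.from_euler('z',-.096).as_matrix()
def pt(th,lead,r=27):
    C,S=np.cos(th),np.sin(th)
    bar=r*(C*np.array([-.819,0,-.574])+S*np.array([0,1,0]))
    t=np.array([.819*S,C,0]);t/=np.linalg.norm(t)
    p=bar-t*(7+3.3*S-lead)-[10,12,0]; p[2]=bar[2]-15+78
    return c+Rz@p
print(s['t'],s['eef_pos'].round(1),s['ft_force'].round(1))
L=float(sys.argv[1])
for th in np.arange(.2,1.46,.1):
    w=pt(th,L); print(round(th,2),w.round(1),(R.T@(w-s['eef_pos'])).round(1))
E
python3 p2.py 3
```

```text
11.725 [488.  -16.9 175.8] [ 0.1  0.1 -0.6]
0.2 [488.6  -6.6 174.8] [ -0.3 -10.3   1. ]
0.3 [489.   -4.2 175.2] [ -0.2 -12.7   0.6]
0.4 [489.4  -1.9 175.7] [  0.1 -15.1   0.1]
0.5 [4.901e+02 4.000e-01 1.764e+02] [  0.5 -17.4  -0.6]
0.6 [490.8   2.6 177.2] [  1.1 -19.7  -1.4]
0.7 [491.8   4.8 178.1] [  1.8 -21.9  -2.4]
0.8 [492.9   6.8 179.2] [  2.7 -24.1  -3.4]
0.9 [494.1   8.8 180.4] [  3.7 -26.1  -4.6]
1.0 [495.5  10.6 181.6] [  4.9 -28.1  -5.8]
1.1 [497.   12.3 183. ] [  6.3 -29.9  -7.2]
1.2 [498.7  13.9 184.4] [  7.8 -31.7  -8.6]
1.3 [500.5  15.3 185.9] [  9.5 -33.2 -10.1]
1.4 [502.5  16.6 187.4] [ 11.4 -34.6 -11.6]
```

Call:
{"api": "play_rows", "payload": {"targets": [{"linear": [0,-5,1],"turn": 0},{"linear": [0,-10,1],"turn": 0},{"linear": [0,-12.5,0.5],"turn": 0},{"linear": [0,-15,0],"turn": 0},{"linear": [0.5,-17.5,-0.5],"turn": 0},{"linear": [1,-19.5,-1.5],"turn": 0},{"linear": [2,-22,-2.5],"turn": 0},{"linear": [2,-22,-2.5],"turn": 0}]}}

```text
t: 12.72
eef_pos: [490.2, 4.4, 177.2]
tcp_rot: [3.141, 0.006, -0.093]
ft_force: [-7.4, -8.2, -5.0]
opening: 0.006
```

```bash
python3 shot.py wrist 9; python3 shot.py side 9;python3 bar.py wrist9 side9; python3 p2.py 3;python3 -c "
import cv2,numpy as np
a=cv2.resize(cv2.imread('pics/side9.png')[190:270,290:390],None,fx=4,fy=4)
b=cv2.imread('pics/wrist9.png')[80:,100:500]
cv2.imwrite('pics/s9z.png',np.hstack([a,b]))"
```

```text
wrist9 2415 theta 0.812 umin/max -28.0 24.0 line offset 1.6
side9 15 theta 1.396 umin/max 18.0 31.0 line offset -19.1
12.825 [490.2   4.4 177.3] [-6.5 -7.6 -4.3]
0.2 [488.6  -6.6 174.8] [-0.5 11.1  2.5]
0.3 [489.   -4.2 175.2] [-0.4  8.7  2.1]
0.4 [489.4  -1.9 175.7] [-0.1  6.3  1.5]
0.5 [4.901e+02 4.000e-01 1.764e+02] [0.3 4.  0.9]
0.6 [490.8   2.6 177.2] [0.9 1.7 0. ]
0.7 [491.8   4.8 178.1] [ 1.6 -0.5 -0.9]
0.8 [492.9   6.8 179.2] [ 2.5 -2.6 -2. ]
0.9 [494.1   8.8 180.4] [ 3.5 -4.7 -3.1]
1.0 [495.5  10.6 181.6] [ 4.7 -6.7 -4.4]
1.1 [497.   12.3 183. ] [ 6.  -8.5 -5.8]
1.2 [498.7  13.9 184.4] [  7.6 -10.2  -7.2]
1.3 [500.5  15.3 185.9] [  9.3 -11.8  -8.7]
1.4 [502.5  16.6 187.4] [ 11.1 -13.2 -10.2]
```

View pics/s9z.png

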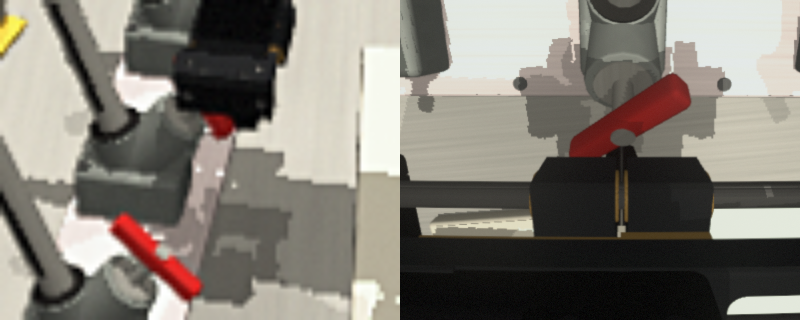

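Turning well with about 10 N; the bar is near 0.8 rad. Continue to the stop.

Call:
{"api": "play_rows", "payload": {"targets": [{"linear": [2.5,-2.5,-2],"turn": 0},{"linear": [3.5,-4.5,-3],"turn": 0},{"linear": [4.5,-6.5,-4.5],"turn": 0},{"linear": [6,-8.5,-6],"turn": 0},{"linear": [7.5,-10,-7],"turn": 0},{"linear": [9.5,-12,-8.5],"turn": 0},{"linear": [11,-13,-10],"turn": 0},{"linear": [11,-13,-10],"turn": 0}]}}

```text
t: 13.82
eef_pos: [498.1, 16.6, 185.2]
tcp_rot: [3.14, 0.018, -0.092]
ft_force: [-23.6, -8.3, -11.4]
opening: 0.002
```

```bash
python3 shot.py wrist 10; python3 bar.py wrist10; python3 mv.py; cp pics/wrist10.png /dev/null
```

```text
wrist10 2256 theta 1.376 umin/max -12.0 12.0 line offset 1.4
t 13.88 [498.   16.6 185.2] [ 3.14   0.018 -0.092] [-23.5  -9.  -11.6] 0.4
```

View pics/wrist10.png

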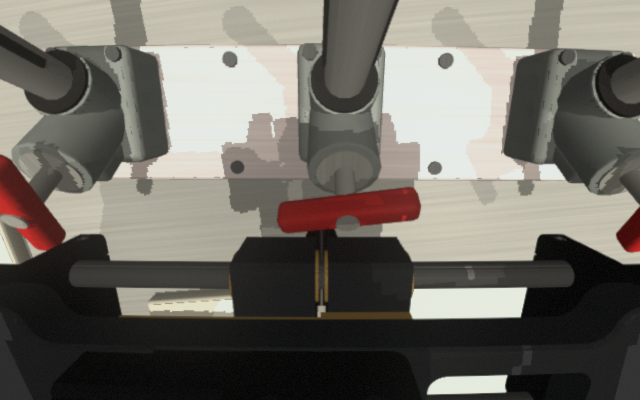

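Call:
{"api": "play_rows", "payload": {"targets": [{"linear": [4,-0.5,-1],"turn": 0},{"linear": [6,-0.5,-1],"turn": 0},{"linear": [6,-0.5,-1],"turn": 0}]}}

```text
t: 14.25
eef_pos: [499.5, 16.7, 185.1]
tcp_rot: [3.139, 0.031, -0.091]
ft_force: [-46.7, -12.0, -4.6]
opening: 0.007
```

```bash
python3 shot.py wrist 11; python3 bar.py wrist11; python3 mv.py
```

```text
wrist11 2221 theta 1.377 umin/max -11.0 12.0 line offset 1.4
t 14.3 [499.4  16.6 185.1] [ 3.139  0.031 -0.092] [-47.2 -12.5  -4.1] 0.6
```

Hard stop (47 N, no further turn). Back off, rise, and check.

Call:
{"api": "play_rows", "payload": {"targets": [{"linear": [-4,1,0],"turn": 0},{"linear": [-18,2,0],"turn": 0},{"linear": [-25,2,0],"turn": 0},{"linear": [-25,2,0],"turn": 0},{"linear": [-25,2,-50],"turn": 0},{"linear": [-25,2,-100],"turn": 0},{"linear": [-25,20,-150],"turn": 0},{"linear": [-25,20,-215],"turn": 0},{"linear": [-5,20,-215],"turn": 0},{"linear": [-5,20,-215],"turn": 0},{"linear": [-5,20,-215],"turn": 0}]}}

```text
t: 15.68
eef_pos: [502.9, -2.9, 403.5]
tcp_rot: [3.142, 0.001, -0.093]
ft_force: [-0.0, 1.1, -0.3]
opening: 0.002
```

```bash
python3 shot.py wrist 12; python3 shot.py side 12; python3 shot.py top 12; python3 bar.py wrist12 side12; python3 mv.py; for i in wrist12 side12 top12; do echo $i; python3 meas.py $i.npz; done
```

```text
wrist12 387 theta 1.384 umin/max -11.0 11.0 line offset 1.5
side12 60 theta 1.392 umin/max -9.0 14.0 line offset -1.0
t 15.82 [502.9  -2.9 403.7] [ 3.142e+00  1.000e-03 -9.300e-02] [-0.1  0.4  0.3] 0.5
wrist12
bar 314 centre [539.2 179.5 127.1] theta 0.251 size 74 11
bar 322 centre [ 504.9 -175.6  126.9] theta -0.282 size 11 73
bar 170 centre [525.9 -13.5 129.6] theta 1.414 size 40 7
post 2811 at225 [650.6 162.7 225.2] [642.1 156.  219.1] [665.8 178.6 231. ] cap [665.4 166.4 256.3]
post 2175 at225 [629.6 -10.7 225.1] [623.9 -23.8 219.1] [640.7   0.9 231. ] cap [647.7 -12.2 256.5]
post 2772 at225 [ 616.7 -181.1  224.9] [ 607.5 -196.7  219. ] [ 632.6 -175.7  231. ] cap [ 631.  -187.4  256. ]
side12
bar 90 centre [538.7 183.4 124.8] theta 0.25 size 72 18
post 171 at225 [ 619.4 -179.6  225.1] [ 608.1 -190.9  219.4] [ 633.9 -171.5  230.6] cap [ 630.4 -184.1  255.1]
post 203 at225 [636.4  -2.3 225.4] [624.7 -11.3 219.1] [653.6   4.4 230.6] cap [647.2  -7.9 255.4]
post 251 at225 [652.6 178.2 225.3] [641.8 167.2 219.3] [666.6 185.4 231. ] cap [665.5 172.  254. ]
top12
post 127 at225 [646.9 164.  225. ] [642.9 156.4 219.9] [654.4 179.2 231. ] cap [662.5 167.4 257.2]
post 127 at225 [628.6 -13.1 224.6] [622.9 -24.6 219.1] [638.1  -1.7 230.6] cap [645.6 -13.4 256. ]
post 127 at225 [ 611.  -186.9  225.1] [ 604.8 -200.7  219.6] [ 620.8 -178.   229. ] cap [ 625.7 -191.2  257.7]
```

View pics/wrist12.png

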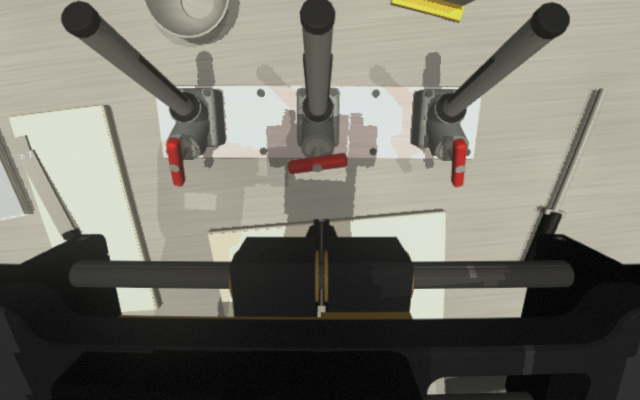

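View pics/side12.png

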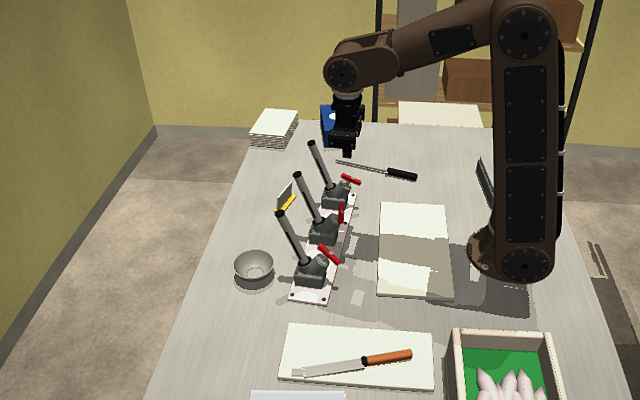

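```bash
python3 -c "
from cell import env
print(env.job_done())"
```

```text
the job is handed in; nothing more can be done
None
```

The middle post was the loose one, and I tightened its T-handle clockwise to its stop. I handed the job in at about 16 s, but no verdict was reported.

- **Finding the loose post:** Post 3 (right) was sound, giving less than 1 mm at 11 N. The middle post moved about 10 mm with almost no force until it hit a stop, and the side and top cameras showed the same shift. I did not rock post 1 once the middle one was found.
- **Tightening:** With closed fingers I pushed the lower end of the middle bar from about -0.12 to +1.38 rad, a turn of about 1.5 rad. At 47 N it turned no further, and it stayed there after I backed off.
- **A force I can't fully explain:** Early in the turn the push reached 30 N, more than I expected. My estimate put the contact at a short radius on the bar. I backed off, saw that the bar had stayed put, and continued further out at about 10 N.
- **Last checks:**
  - **Middle post:** It was back in the middle within about 1 mm by the wrist and side cameras. The top camera differed by 2.5 mm, which I put down to its coarser view.
  - **Bars 1 and 3:** Within about 0.02 rad of their first readings.
  - **Bystanders:** Knife, steel, bowl and price stand looked unmoved in the pictures, though I did not measure them.
  - **Arm:** Clear of everything.

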